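# Build up a worn sharpening stone in its holder and true its face

## Robot

A 6-joint arm with a two-finger parallel gripper is mounted at the origin on the work surface. World frame = base frame: x ahead of the robot, y to its left, z up, the work surface at z = 0. Lengths are in m, angles in degrees, forces in N, time in s.
With the tool pointing down it reaches from about 0.35 to 0.725 m from the base axis. Payload 4.3 kg.
Tool frame: the origin (TCP) lies at the very end of the fingers, on their centre line; the grasp point (between the pads) lies 19 mm behind it (bot.grip_point_offset is the distance from the TCP to the grasp point, in m); z points along the fingers, y is the direction in which the jaws open and shut (so a half turn about z gives the same grasp; the last joint's range is limited). The gripper opens to 85 mm and grips with 20 to 120 N. Pads are 22 mm wide; open, the fingers measure 114 mm over their backs; the gripper's body (76 mm by 85 mm) begins 54 mm behind the grasp point. The pads swing forward as they close: fully open they stand 13 mm farther back than shut.
Start: joints at [69.597, 21.618, 4.641, 73.018, 0, 83.68], TCP at [0.14, 0.558, 0.231] pointing down, gripper open.
Joint ranges: [-156.06, 156.06], [-48.1, 94.91], [-58.44, 69.94], [-101.28, 121.22], [-78.64, 73.56], [-180, 180]. Speed limits (degrees/s): [147.25, 147.25, 180, 180, 180, 180].

## Interface

Orientations are given as [roll, pitch, yaw] about the fixed x, y, z axes, in that order (R = Rz(yaw) Ry(pitch) Rx(roll)).
In Python, from plant import bot, cams, ticket gives the robot as it stands.
- The arm moves only by the tool move_arm, never from a script. Its argument "commands" is text: rows parted by semicolons, each of 7 numbers parted by spaces: the turn, a rotation vector about the tool's x, y, z in rad, then the shift along the tool's x, y, z in m, then the finger opening in m, from 0 to 0.0854. In form: ax ay az x y z gripper; .... A call has 1 to 5 rows; each row is the pose to reach, as a shift and turn from the pose measured when the call began, along the tool's axes at that moment; what a row does not reach only later rows make up. A row lasts 1/8 s, in which the tool goes at most 62.5 mm and 10.7 degrees, less where a joint would pass 70% of its speed; a pose out of reach is approached as far as the arm can. A call with a gripper value outside its range is refused whole. The fingers move at their own pace and stop on an object; the grip force is fixed at half the most. Time passes only in rows, so rows that repeat a pose let the fingers close. It gives the time, the measured TCP pose, the force and the opening at its end, in the units of the state.
- bot.state(): the state, without advancing time (a new reading comes with each control period).
- cams.snapshot(name): name is "scene" or "top" or "wrist"; returns a dict with "image" (420x560x3 uint8, red, green, blue), "fx", "fy", "cx", "cy" (pixels), "dist_coeffs" ([k1, k2, p1, p2, k3] as OpenCV has them; the pictures are not rectified), "R" (3x3) and "t" (3): a world point X has camera coordinates R X + t; the wrist camera has in their place "tool_from_camera" (4x4, takes a point from camera to tool coordinates, whose origin is the TCP and whose axes are the flange's). Camera axes: x right, y down, z forward; pixel columns grow to the right and rows downward; lengths in m; the calibration is good to about 2 mm. A picture is of the moment at which its call begins: read the wrist's pose just before it. There is no depth.
- ticket.close_job(): hands the job in, once; it reports no verdict.
The state is a dict: "t": time; "joint_pos": joint angles; "dq": joint speeds; "effort": joint torques, N m; "tcp_pos": TCP position; "orientation": TCP orientation; "wrist_force": force on the tool from outside, world axes, zero at the start; "ft_torque": the same for the moment, N m; "gripper_width": finger opening in m.
Only numpy, scipy, OpenCV 4.12 (cv2) and the standard library are available. Lean on these libraries where they do the work, as an engineer would, in place of code of your own. Each camera call takes 0.05 s, during which the arm holds its last target. There are 200 camera calls.

## Task

Set up the worn stone for sharpening the shears: in the blue holder's pocket lay the black rubber pad, then the plywood packing, then the terracotta stone, each flat and square, the brittle stone lowered in and not dropped. Then take the yellow-handled lapping block and rub the stone's face over its full length, slowly from the red thumbscrew end to the plain fixed-stop end, with about a kilogram (10 N) of steady pressure all the way. Finally stand the block back on the bench, steel face down, and leave everything else where it is.

Things in the scene. Friction and masses are not known exactly. Their poses are not given: they have to be found in the camera images.
- holder: Blue sharpening-stone holder, screwed to the bench, 264 x 100 mm. Origin: centre of its underside; x runs along its length from the red thumbscrew end (-x) to the plain fixed-stop end (+x), z up. Its pocket is centred on the origin. The screw reaches to x = -152 mm, at most 42 mm high. With all three parts in, the face of the stone is 62 to 68 mm above the bench, above all walls.
- pocket_floor (a point): Centre of the pocket's floor, 14 mm above the bench. Pocket 154 mm (holder's x) by 54 mm (y): a wall across each end, and an aluminium cheek at each corner, only from 43 to 73 mm either side of the middle, so the middle 86 mm of the long sides is open for fingers. Walls and cheeks are straight up to 50 mm above the bench, then flare outward by 4 mm up to their top at 58 mm.
- pad: Black rubber pad, rigid, 150 x 50 x 14 mm (x, y, z), about 0.13 kg, lying flat. Origin: centre of its underside. Fits the pocket with 2 mm all round and goes in first, on the floor (either end first).
- packing: Plywood packing board, 150 x 50 x 14 mm, about 0.08 kg, lying flat. Origin: centre of its underside. Goes in second, on the pad (either end first).
- stone: Terracotta-coloured sharpening stone, 150 x 50 mm, about 0.36 kg, lying flat. Worn: its flat face is 20 to 26 mm above its underside, different each time, so feel for it. Origin: centre of its underside. Goes in third, on the packing (either end first). Brittle: a free fall of over 12 mm breaks it, as does a press of more than 45 N by the block.
- lap: Lapping block: steel plate, black top, 80 x 60 x 14 mm, 0.32 kg; on it a yellow handle along x, 70 long, 24 wide (y), from 14 to 44 mm high. Origin: centre of its steel underside, the rubbing face. Rub with its x along the holder's (either end first), centred across, its centre from 35 mm before to 35 mm past the stone's middle. Hard on hard: 1 mm of height changes the pressure by 10 N or more.
- shears: Tailor's shears, 250 mm long, steel blades and black looped handles, lying flat near the far edge. Origin: on its pivot, at bench height. Bystander, loose.
- oil: Amber bottle of honing oil with red cap, 48 mm across, 130 mm tall. Origin: centre of its underside. Bystander, loose.
- cone: Red thread cone, 72 mm across at the foot, 145 mm tall. Origin: centre of its underside. Bystander, loose.
- weight: Dark round pattern weight with a small knob, 68 mm across, 48 mm tall. Origin: centre of its underside. Bystander, loose.
- slip: Green slip stone, 100 x 26 x 12 mm, lying flat. Not part of the stack. Origin: centre of its underside. Bystander, loose.
- tin: Round brass tin with red lid, 86 mm across, 34 mm tall. Origin: centre of its underside. Bystander, loose.
- spool: Green thread spool, 44 mm across, 52 mm tall. Origin: centre of its underside. Bystander, loose.
Not all that is in view belongs to the job. What is shaped like the lap but pink is not meant. Several things have the shape of the packing; the one meant has the colours described above.

How it is judged (in metres and radians):
On the way, in this order (a step that is already met when the one before it is completed fails the run):
1. the rubber pad lies flat and square on the pocket's floor (z of pad in the frame of holder between 0.011 and 0.017 m and x of pad in the frame of holder between -0.005 and 0.005 m and y of pad in the frame of holder between -0.005 and 0.005 m and angle between the x axis of pad and the x axis of holder, either way round below 0.05 rad and angle between pad's own z axis and vertical below 0.05 rad), for 0.2 s.
2. the packing lies flat and square on the pad (all of step 1 and z of packing in the frame of holder between 0.025 and 0.031 m and x of packing in the frame of holder between -0.005 and 0.005 m and y of packing in the frame of holder between -0.005 and 0.005 m and angle between the x axis of packing and the x axis of holder, either way round below 0.05 rad and angle between packing's own z axis and vertical below 0.05 rad), for 0.2 s.
3. the stone lies flat and square on the packing (all of step 2 and z of stone in the frame of holder between 0.039 and 0.045 m and x of stone in the frame of holder between -0.005 and 0.005 m and y of stone in the frame of holder between -0.005 and 0.005 m and angle between the x axis of stone and the x axis of holder, either way round below 0.05 rad and angle between stone's own z axis and vertical below 0.05 rad), for 0.2 s.
4. the held lapping block rubs the stone with 5 to 20 N, at the thumbscrew end (block's centre at least 27 mm before the middle) (all of step 3 and x of lap in the frame of holder between -0.06 and -0.027 m and y of lap in the frame of holder between -0.015 and 0.015 m and angle between lap's own z axis and vertical below 0.08 rad and contact force between lap and stone between 5 and 20 N and contact force between the fingers and lap above 1 N), for 0.08 s.
5. the held lapping block rubs the stone with 5 to 20 N, between that end and the middle (all of step 3 and x of lap in the frame of holder between -0.023 and -0.008 m and y of lap in the frame of holder between -0.015 and 0.015 m and angle between lap's own z axis and vertical below 0.08 rad and contact force between lap and stone between 5 and 20 N and contact force between the fingers and lap above 1 N), for 0.08 s.
6. the held lapping block rubs the stone with 5 to 20 N, at the middle (all of step 3 and x of lap in the frame of holder between -0.006 and 0.006 m and y of lap in the frame of holder between -0.015 and 0.015 m and angle between lap's own z axis and vertical below 0.08 rad and contact force between lap and stone between 5 and 20 N and contact force between the fingers and lap above 1 N), for 0.08 s.
7. the held lapping block rubs the stone with 5 to 20 N, between the middle and the fixed-stop end (all of step 3 and x of lap in the frame of holder between 0.008 and 0.023 m and y of lap in the frame of holder between -0.015 and 0.015 m and angle between lap's own z axis and vertical below 0.08 rad and contact force between lap and stone between 5 and 20 N and contact force between the fingers and lap above 1 N), for 0.08 s.
8. the held lapping block rubs the stone with 5 to 20 N, at the fixed-stop end (at least 27 mm past the middle) (all of step 3 and x of lap in the frame of holder between 0.027 and 0.06 m and y of lap in the frame of holder between -0.015 and 0.015 m and angle between lap's own z axis and vertical below 0.08 rad and contact force between lap and stone between 5 and 20 N and contact force between the fingers and lap above 1 N), for 0.08 s.
At the end, for the whole second after the job is handed in: Pad, packing and stone lie one on the other in the pocket: each within 3 mm of its height, within 5 mm of the pocket's centre, within 0.05 rad of level and of the holder's length; the lapping block stands at rest on the bench, steel face down (within 3 mm, 0.05 rad) (all of step 3 and height (world z) of lap between -0.003 and 0.003 m and angle between lap's own z axis and vertical below 0.05 rad and linear speed of each of lap, stone below 0.02 m/s); the robot touches nothing.
It fails at once if the stone is dropped (falls freely, faster than 0.5 m/s) (linear speed of stone above 0.5 m/s and contact force between stone and anything else below 0.05 N).
It fails at once if the lapping block presses the stone with more than 45 N (contact force between lap and stone above 45 N).
It fails at once if a bystander is pushed more than 30 mm or knocked over (distance of any of shears, oil, cone, weight, slip, tin, spool from where it was at the start of the episode above 0.03 m or angle between any of shears, oil, cone, weight, slip, tin, spool's own z axis and vertical above 0.4 rad).
It also fails if it takes over 72 s, if anything falls off the work surface, if the arm or the gripper's body presses on something with over 40 N, if the wrist force passes 120 N, or if a joint passes its speed limit or range.

## Working session

There is one attempt and no reset: what is moved stays moved. The work goes in short steps, Python scripts to look and compute and a tool call to move; the robot and the scene stay as the last step left them, time stands still between calls to the robot, and variables do not carry over. Pictures are saved under pics/ and viewed, about 8 in all and at most 12, crops included, and the job is handed in when it is done.

Besides the shell and the picture viewer there is one more tool, called after "Emit:" in YAML: its name, and indented under it one key for each argument. move_arm: Moves the arm, as the interface text tells. Its arguments: {"type":"object","properties":{"commands":{"type":"string"}},"required":["commands"]}

```bash
mkdir -p pics; ls; python3 - <<'E'
from plant import bot,cams
import cv2,pickle
s=bot.state();print(s)
for n in("scene","top"):
    d=cams.snapshot(n);pickle.dump(d,open(n+'.pkl','wb'));cv2.imwrite(f'pics/{n}0.png',d["image"][:,:,::-1]);print(n,d['fx'],d['cx'],d['cy'],d['dist_coeffs'],d['R'],d['t'])
E
```

```text
pics
{'t': 0.0, 'joint_pos': array([ 6.95967577e+01,  2.16599361e+01,  4.56268528e+00,  7.30182879e+01,
       -3.82450835e-04,  8.36799672e+01]), 'dq': array([-0.03172062, -0.14066407, -0.05286994,  0.02118348,  0.01505782,
        0.00412601]), 'effort': array([ 3.06589653e-03, -4.63599193e+01,  2.69878042e+01,  2.05876323e-02,
        2.46849013e-04,  7.45444964e-06]), 'tcp_pos': array([0.13968409, 0.55709861, 0.23037874]), 'orientation': array([-1.79885121e+02, -1.23385812e-02,  1.65916778e+02]), 'wrist_force': array([-0.01533849, -0.77784937, -0.19092891]), 'ft_torque': array([ 0.01043982, -0.01664345,  0.02193208]), 'gripper_width': 0.0853319743147805}
scene 404.8393036279102 280.1283493966788 214.40174226175012 [-0.08215397  0.          0.          0.          0.        ] [[-0.85986562  0.51039076  0.0115055 ]
 [ 0.34252445  0.59347625 -0.72832887]
 [-0.37856057 -0.62232404 -0.68513114]] [ 0.47359036 -0.13129964  1.20586755]
top 397.53781323568353 284.209729957539 213.78384178834642 [-0.06461676  0.          0.          0.          0.        ] [[ 0.02237687 -0.99970466 -0.0094804 ]
 [-0.98203752 -0.02020236 -0.18760112]
 [ 0.18735418  0.01350803 -0.98219954]] [-0.03681395  0.54390206  1.11943797]
```

View pics/top0.png

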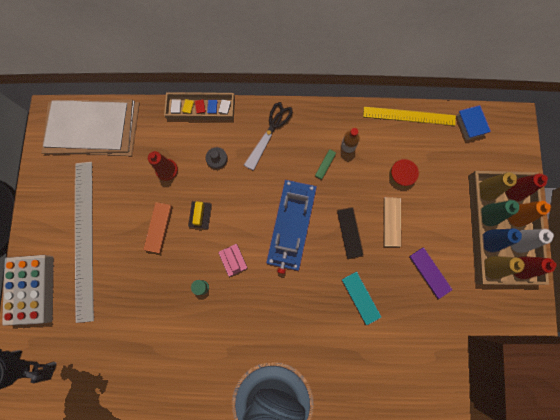

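View pics/scene0.png

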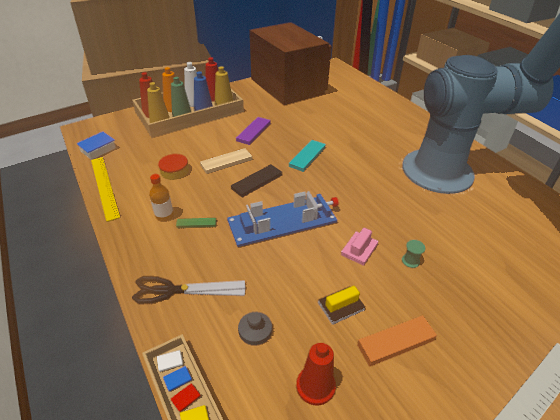

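Candidates, top-view pixels:
- **Pad:** black (350,233); the shears' handles and the lap's top are also black.
- **Packing:** plywood (392,222), not teal (361,298) or purple (430,273).
- **Stone:** terracotta (158,228).
- **Lap:** yellow handle (198,213), not pink (233,260).
- **Holder:** blue (291,226), with its red screw near (282,270), so −x points towards the robot.

Next I'll measure these.

```bash
cat > h.py <<'E'
import numpy as np,cv2
from scipy.spatial.transform import Rotation as Ro
def KD(d): return np.array([[d['fx'],0,d['cx']],[0,d['fy'],d['cy']],[0,0,1]]),np.array(d['dist_coeffs'])
def ray(d,px,z,st=None):
    K,D=KD(d); u=cv2.undistortPoints(np.float64(px).reshape(-1,1,2),K,D)[:,0]
    v=np.c_[u,np.ones(len(u))]
    if st is None: R,t=np.array(d['R']),np.array(d['t']); C=-R.T@t; v=v@R
    else:
        T=np.eye(4);T[:3,:3]=Ro.from_euler('xyz',st['orientation'],degrees=True).as_matrix();T[:3,3]=st['tcp_pos']
        M=T@np.array(d['tool_from_camera']); C=M[:3,3]; v=v@M[:3,:3].T
    return (C+v*((z-C[2])/v[:,2])[:,None])[:,:2]
def blob(d,lo,hi,near=None):
    h=cv2.cvtColor(d['image'],cv2.COLOR_RGB2HSV); m=cv2.inRange(h,lo,hi)
    cs,_=cv2.findContours(m,cv2.RETR_EXTERNAL,cv2.CHAIN_APPROX_NONE)
    cs=[c for c in cs if cv2.contourArea(c)>15]
    if near is not None: return min(cs,key=lambda c:-min(0,0)+np.linalg.norm(c[:,0].mean(0)-near)-.02*cv2.contourArea(c))[:,0]
    return max(cs,key=cv2.contourArea)[:,0]
def rect(P):
    (c,s,a)=cv2.minAreaRect((P*1000).astype(np.float32)); 
    if s[0]<s[1]: s=s[::-1];a+=90
    return np.round(c,1),np.round(s,1),round((a+90)%180-90,1)
def cmd(st,pos,yaw):
    "rotvec+shift in tool axes to reach world pos, tool down with yaw (deg, mod 180)"
    R=Ro.from_euler('xyz',st['orientation'],degrees=True)
    best=min((( R.inv()*Ro.from_euler('xyz',[180,0,y],degrees=True)) for y in(yaw,yaw+180)),key=lambda q:q.magnitude())
    return np.round(best.as_rotvec(),3),np.round(R.inv().apply(np.array(pos)-st['tcp_pos']),4)
E
python3 - <<'E'
import pickle;from h import *
d=pickle.load(open('top.pkl','rb'))
h=cv2.cvtColor(d['image'],cv2.COLOR_RGB2HSV)
for n,p in dict(pad=(350,233),ply=(392,222),stone=(158,228),lap=(198,213),holder=(291,190),screw=(282,271),lapb=(207,222)).items(): print(n,h[p[1],p[0]])
def go(n,lo,hi,near,z): 
    P=ray(d,blob(d,lo,hi,near),z); print(n,*rect(P))
go('pad',(0,0,0),(180,120,40),(350,233),.014)
go('ply',(8,40,150),(25,150,255),(392,222),.014)
go('stone',(3,150,120),(12,255,255),(158,228),.023)
go('lap',(22,150,120),(32,255,255),(198,213),.044)
go('holder',(105,120,60),(120,255,255),(291,226),.014)
go('screw',(0,150,90),(4,255,255),(282,271),.03)
E
```

```text
pad [ 5 35 44]
ply [ 15 111 191]
stone [  9 165 173]
lap [ 23 228 210]
holder [110 147 118]
screw [  1 210 153]
lapb [15 38 53]
pad [ 570.8 -699.7] [22.3 16.3] -63.8
ply [ 537.  -354.3] [149.2  49.5] -0.2
stone [511.1 362.5] [174.2  63.7] -11.4
lap [543.9 234.9] [67.6 22.3] -4.5
holder [521.  -47.3] [260.5  97.1] -11.1
screw [379.8 -18.5] [20.6 12.7] 77.3
```

```bash
python3 - <<'E'
import pickle;from h import *
d=pickle.load(open('top.pkl','rb'))
hsv=cv2.cvtColor(d['image'],cv2.COLOR_RGB2HSV)
def go(n,lo,hi,p,z):
    m=cv2.inRange(hsv,lo,hi); m=cv2.morphologyEx(m,cv2.MORPH_OPEN,np.ones((3,3)))
    k,l=cv2.connectedComponents(m); c,_=cv2.findContours((l==l[p[1],p[0]]).astype(np.uint8),0,1)
    print(n,*rect(ray(d,c[0][:,0],z)))
for v in(50,56):go('pad',(0,0,0),(180,130,v),(350,233),.014)
for s,v in((155,120),(155,150),(160,140)):go('stone',(5,s,v),(12,255,255),(158,228),.023)
E
```

```text
pad [ 498.2 -223.1] [145.6  46.2] 11.7
pad [ 498.2 -222.2] [145.9  48.1] 11.9
stone [503.  361.2] [151.2  52.7] -9.5
stone [502.9 362.4] [149.3  50.2] -9.7
stone [502.6 361.4] [149.8  51.5] -8.9
```

Emit:
move_arm:
  commands: "0 0 0 -0.3 -0.15 0 0.085; 0 0 0 -0.3 -0.15 0 0.085"

```text
t: 0.35
tcp_pos: [0.235, 0.4753, 0.2304]
orientation: [-179.8, -0.0, 166.1]
wrist_force: [1.0, 0.2, 0.5]
gripper_width: 0.0848
```

```bash
python3 - <<'E'
from h import *;from plant import bot
s=bot.state();print(cmd(s,[.498,-.2225,.2],11.8),s['joint_pos'])
E
```

```text
(array([-0.003, -0.001, -0.449]), array([-0.4234, -0.6138,  0.032 ])) [ 5.68560800e+01  1.65148998e+01 -2.73799448e+00  7.08949418e+01
 -3.97906104e-02  7.08025979e+01]
```

Emit:
move_arm:
  commands: "0 0 0 -0.17 -0.24 0 0.085; 0 0 0 -0.17 -0.24 0 0.085; 0 0 0 -0.17 -0.24 0 0.085; 0 0 0 -0.17 -0.24 0 0.085; 0 0 0 -0.17 -0.24 0 0.085"

```text
t: 0.98
tcp_pos: [0.3422, 0.1991, 0.2308]
orientation: [-179.8, -0.0, 166.0]
wrist_force: [0.9, -0.3, 0.2]
gripper_width: 0.0847
```

Emit:
move_arm:
  commands: "0 0 0 -0.253 -0.374 0 0.085; 0 0 0 -0.253 -0.374 0 0.085; 0 0 0 -0.253 -0.374 0 0.085; 0 0 0 -0.253 -0.374 0 0.085; 0 0 0 -0.253 -0.374 0 0.085"

```text
t: 1.6
tcp_pos: [0.4489, -0.0943, 0.2314]
orientation: [-179.8, -0.0, 165.9]
wrist_force: [0.9, 0.2, 0.2]
gripper_width: 0.0848
```

```bash
python3 - <<'E'
from h import *;from plant import bot
s=bot.state();print(cmd(s,[.498,-.2225,.2],11.8),s['joint_pos'])
E
```

```text
(array([-0.003, -0.001, -0.451]), array([-0.0787, -0.1123,  0.0317])) [-19.68982372   8.18808639 -13.21697244  68.60915913  -0.15913114
  -5.63335581]
```

Emit:
move_arm:
  commands: "-0.003 0 -0.451 -0.0787 -0.112 0.032 0.085; -0.003 0 -0.451 -0.0787 -0.112 0.032 0.085; -0.003 0 -0.451 -0.0787 -0.112 0.032 0.085; -0.003 0 -0.451 -0.0787 -0.112 0.032 0.085"

```text
t: 2.1
tcp_pos: [0.4976, -0.2231, 0.1984]
orientation: [179.9, -0.1, -168.4]
wrist_force: [-1.0, 0.5, -0.0]
gripper_width: 0.0848
```

```bash
python3 - <<'E'
from h import *;from plant import bot,cams
s=bot.state();d=cams.snapshot('wrist');cv2.imwrite('pics/w1.png',d['image'][:,:,::-1])
import pickle;pickle.dump((s,d),open('w1.pkl','wb'))
print(s['tcp_pos'],s['orientation'],d['tool_from_camera'],d['fx'])
h=cv2.cvtColor(d['image'],cv2.COLOR_RGB2HSV)
for r in range(40,420,40): print(r,h[r,280])
E
```

```text
[ 0.49763762 -0.22310698  0.1984334 ] [ 1.79872375e+02 -1.46090371e-01 -1.68398737e+02] [[ 2.39576238e-04 -9.63921584e-01 -2.66186255e-01  6.75151056e-02]
 [ 9.99999659e-01  2.05566613e-05  8.25591638e-04 -6.10120103e-04]
 [-7.90333699e-04 -2.66186362e-01  9.63921260e-01 -1.42103559e-01]
 [ 0.00000000e+00  0.00000000e+00  0.00000000e+00  1.00000000e+00]] 347.16867572143036
40 [ 16 105  75]
80 [ 13 145  88]
120 [150  12  22]
160 [120  11  47]
200 [20 19 41]
240 [23 23 44]
280 [ 13 144 191]
320 [ 13 143 191]
360 [ 13 146 201]
400 [165  21  24]
```

View pics/w1.png

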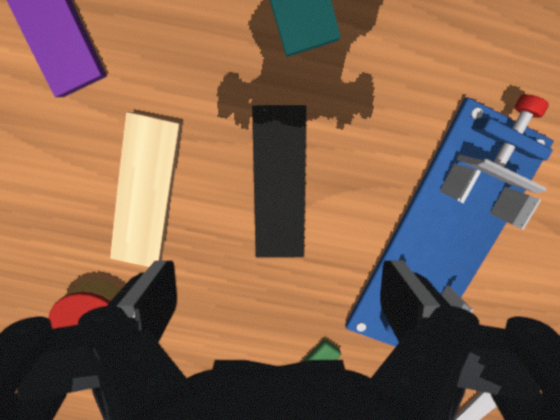

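```bash
python3 - <<'E'
import pickle;from h import *;from plant import bot
s,d=pickle.load(open('w1.pkl','rb'))
hsv=cv2.cvtColor(d['image'],cv2.COLOR_RGB2HSV)
def go(n,lo,hi,p,z):
    m=cv2.inRange(hsv,lo,hi); m=cv2.morphologyEx(m,cv2.MORPH_OPEN,np.ones((5,5)))
    k,l=cv2.connectedComponents(m); c,_=cv2.findContours((l==l[p[1],p[0]]).astype(np.uint8),0,1)
    print(n,*rect(ray(d,c[0][:,0],z,s)))
go('pad',(0,0,0),(180,90,58),(280,180),.014)
go('ply',(8,20,150),(30,120,255),(147,190),.014)
print(cmd(s,[.521,-.0473,.2],-11.1))
E
```

```text
pad [ 497.4 -222.3] [145.7  46.9] 11.8
ply [ 533.3 -351. ] [150.5  50.6] -1.4
(array([ 0.002, -0.003,  0.396]), array([-0.0582,  0.1675, -0.0013]))
```

Emit:
move_arm:
  commands: "0.002 -0.003 0.396 -0.058 0.1675 0 0.085; 0.002 -0.003 0.396 -0.058 0.1675 0 0.085; 0.002 -0.003 0.396 -0.058 0.1675 0 0.085; 0.002 -0.003 0.396 -0.058 0.1675 0 0.085; 0.002 -0.003 0.396 -0.058 0.1675 0 0.085"

```text
t: 2.78
tcp_pos: [0.5199, -0.0454, 0.1997]
orientation: [-180.0, 0.0, 169.1]
wrist_force: [-0.4, -0.5, -0.4]
gripper_width: 0.0848
```

```bash
python3 - <<'E'
from h import *;from plant import bot,cams
s=bot.state();d=cams.snapshot('wrist');cv2.imwrite('pics/w2.png',cv2.resize(d['image'][20:420,120:440,::-1],None,fx=1.5,fy=1.5,interpolation=cv2.INTER_CUBIC))
import pickle;pickle.dump((s,d),open('w2.pkl','wb'))
hsv=cv2.cvtColor(d['image'],cv2.COLOR_RGB2HSV)
m=cv2.inRange(hsv,(100,120,50),(125,255,255));m=cv2.morphologyEx(m,cv2.MORPH_CLOSE,np.ones((15,15)))
c,_=cv2.findContours(m,0,1);c=max(c,key=cv2.contourArea)[:,0]
for z in(.014,.006): print(rect(ray(d,c,z,s)))
print(s['tcp_pos'],s['orientation'],cmd(s,[.4975,-.2222,.06],11.8))
E
```

```text
(array([519.7, -44.8]), array([259.8,  97.4]), -11.1)
(array([521.4, -45.1]), array([266.1,  99.8]), -11.1)
[ 0.51993123 -0.04535558  0.19973271] [-1.79963553e+02  4.48474504e-02  1.69065030e+02] (array([-0.001,  0.001, -0.397]), array([-0.0114, -0.1778,  0.1399]))
```

View pics/w2.png

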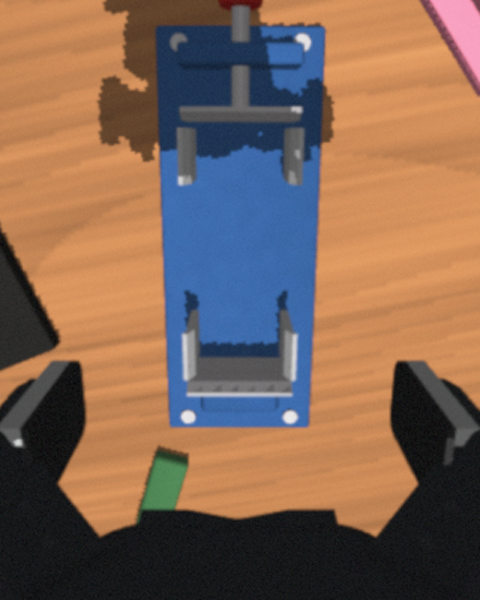

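```bash
python3 - <<'E'
import pickle;from h import *
s,d=pickle.load(open('w2.pkl','rb'))
c=np.array([519.7,-44.8]);a=np.radians(-11.1);u=np.array([np.cos(a),np.sin(a)]);v=np.array([-u[1],u[0]])
P=np.array([[240,122],[240,383],[196,180],[284,180],[190,375],[290,375],[184,331],[298,331]])/1.5+[120,20]
for z in(.058,.050):
  q=ray(d,P,z,s)*1000-c; print(z,np.round(np.c_[q@u,q@v],1).tolist())
g=cv2.cvtColor(d['image'],cv2.COLOR_RGB2GRAY)
print(g[80:110,280],g[255:290,280]);print(g[130,235:260],g[130,300:330]);print(g[245,240:262],g[245,300:325])
E
```

```text
0.058 [[-74.7, 0.2], [75.1, 0.8], [-44.6, -23.4], [-44.7, 24.0], [70.0, -29.0], [69.8, 30.7], [42.0, -31.9], [41.8, 34.4]]
0.05 [[-74.9, 0.2], [79.2, 0.9], [-44.0, -24.0], [-44.1, 24.7], [73.9, -29.8], [73.7, 31.6], [45.1, -32.7], [44.9, 35.4]]
[108 106 108 109 109 109 110 110 109 109 106 109 107 104  96  89  83  81
  83  82  78  63  51  49  51  48  49  49  47  48] [ 48  50  59  73  85  86  86  87  87  88  87  88  88  84  88  86  85  90
  97 108 117 119 118 118 117 120 147 184 190 150 112  99  97  99  99]
[104 100 101 104 106 106 101  96  95  96  98  95  88  84  87  90  98 102
 101 104 103 101 100 100 103] [100  98  96  98  98  99  91  77  66  73  82  86  88  94  94  96  93  95
 101 101 104 103 100  97  98  97  97  97  99  98]
[120 158 199 202 188 165 155 154 151 135 105  94  92  96 102  99 100  99
 100 103 102 102] [103 103 104 102  90  68  70  82  88 109 135 145 142 141 158 190 209 191
 147 108 101 100  99 100 101]
```

Emit:
move_arm:
  commands: "0 0 -0.397 -0.0114 -0.178 0.10 0.085; 0 0 -0.397 -0.0114 -0.178 0.10 0.085; 0 0 -0.397 -0.0114 -0.178 0.10 0.085; 0 0 -0.397 -0.0114 -0.178 0.14 0.085; 0 0 -0.397 -0.0114 -0.178 0.14 0.085"

```text
t: 3.45
tcp_pos: [0.4929, -0.2241, 0.0562]
orientation: [179.7, -0.3, -168.6]
wrist_force: [-1.0, -0.6, -0.0]
gripper_width: 0.0853
```

```bash
python3 - <<'E'
from h import *;from plant import bot
s=bot.state();print(cmd(s,[.4975,-.2222,.001],11.8),s['tcp_pos'],s['orientation'])
E
```

```text
(array([ 0.005, -0.006, -0.007]), array([-0.0052,  0.0007,  0.0552])) [ 0.49294812 -0.2240983   0.05618493] [ 179.73575525   -0.32663057 -168.60526026]
```

Emit:
move_arm:
  commands: "0.005 -0.006 -0.007 -0.005 0.001 0.02 0.085; 0.005 -0.006 -0.007 -0.005 0.001 0.054 0.085; 0.005 -0.006 -0.007 -0.005 0.001 0.054 0.085; 0.005 -0.006 -0.007 -0.005 0.001 0.054 0.04; 0.005 -0.006 -0.007 -0.005 0.001 0.054 0.04"

```text
t: 4.08
tcp_pos: [0.4988, -0.2226, 0.0042]
orientation: [-179.9, 0.2, -168.2]
wrist_force: [0.2, 4.8, 1.6]
gripper_width: 0.0509
```

Emit:
move_arm:
  commands: "0 0 0 0 0 0 0.04; 0 0 0 0 0 0 0.04; 0 0 0 0 0 0 0.04"

```text
t: 4.45
tcp_pos: [0.4991, -0.2227, 0.0046]
orientation: [-179.8, 0.2, -168.2]
wrist_force: [0.2, 0.1, 4.0]
gripper_width: 0.0478
```

```bash
python3 - <<'E'
from h import *;from plant import bot
s=bot.state();print(cmd(s,[.4975,-.2222,.001],11.8),s['tcp_pos'],s['orientation'],s['gripper_width'],s['wrist_force'])
E
```

```text
(array([-0.003,  0.003,  0.   ]), array([0.0014, 0.0008, 0.0036])) [ 0.49905125 -0.22270309  0.00461388] [-179.84631442    0.19453483 -168.19701805] 0.04777838185352475 [0.20696377 0.06997548 4.01492818]
```

Emit:
move_arm:
  commands: "0 0 0 0 0 -0.03 0.04; 0 0 0 0 0 -0.08 0.04; 0 0 0 0 0 -0.1 0.04; 0 0 0 0 0 -0.1 0.04"

```text
t: 4.95
tcp_pos: [0.4999, -0.2232, 0.1061]
orientation: [-179.7, 0.3, -168.2]
wrist_force: [0.3, 0.1, -1.8]
gripper_width: 0.0479
```

```bash
cat > snap.py <<'E'
from h import *;from plant import bot,cams
import sys,pickle
def snap(n,z,lo,hi,p):
    s=bot.state();d=cams.snapshot('wrist');pickle.dump((s,d),open(n+'.pkl','wb'));cv2.imwrite(f'pics/{n}.png',d['image'][:,:,::-1])
    hsv=cv2.cvtColor(d['image'],cv2.COLOR_RGB2HSV);m=cv2.inRange(hsv,lo,hi); m=cv2.morphologyEx(m,cv2.MORPH_OPEN,np.ones((5,5)))
    k,l=cv2.connectedComponents(m); c,_=cv2.findContours((l==l[p[1],p[0]]).astype(np.uint8),0,1)
    r=rect(ray(d,c[0][:,0],z,s)); print(n,*r)
    return s,r
E
python3 - <<'E'
from snap import *
s,r=snap('w3',.11,(0,0,0),(180,90,58),(280,100))
print(s['tcp_pos'],s['orientation'],s['gripper_width'],s['wrist_force'],cmd(s,[.5212,-.0445,.105],-11.1))
E
```

```text
w3 [ 506.8 -222.5] [300.4 164.1] -77.9
[ 0.49989064 -0.22320856  0.10610394] [-179.71138902    0.34423908 -168.19479987] 0.047929888604594205 [ 0.31388881  0.10872843 -1.77380549] (array([-0.004,  0.007,  0.4  ]), array([-0.0574,  0.1706,  0.0006]))
```

View pics/w3.png

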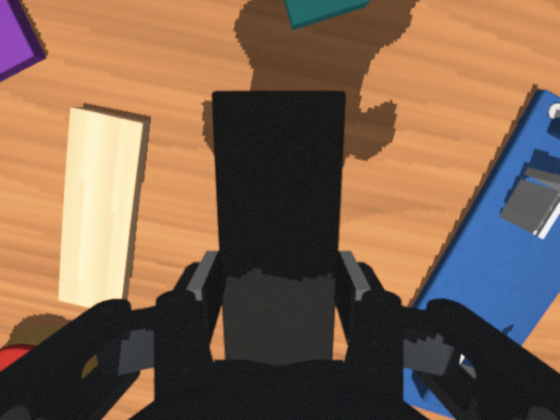

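Emit:
move_arm:
  commands: "-0.004 0.007 0.4 -0.0574 0.1706 0 0.04; -0.004 0.007 0.4 -0.0574 0.1706 0 0.04; -0.004 0.007 0.4 -0.0574 0.1706 0 0.04; -0.004 0.007 0.4 -0.0574 0.1706 0 0.04; -0.004 0.007 0.4 -0.0574 0.1706 0 0.04"

```text
t: 5.62
tcp_pos: [0.5189, -0.0436, 0.1027]
orientation: [180.0, -0.3, 169.0]
wrist_force: [-0.3, -0.5, -0.9]
gripper_width: 0.048
```

```bash
python3 - <<'E'
from h import *;from plant import bot;import pickle
s,d=pickle.load(open('w3.pkl','rb'));R=Ro.from_euler('xyz',s['orientation'],degrees=True)
q=ray(d,[[214,93],[344,92],[279,92]],.1155,s);print(R.inv().apply(np.c_[q,[.1155]*3]-s['tcp_pos']))
s=bot.state();print(s['tcp_pos'],s['orientation'],cmd(s,[.5212,-.0445,.0195],-11.1))
E
```

```text
[[ 0.07416684 -0.02395158 -0.00972131]
 [ 0.07452169  0.02346595 -0.00996229]
 [ 0.07444469 -0.00021859 -0.00984253]]
[ 0.51894273 -0.04355032  0.10271755] [179.96762892  -0.32464255 168.95675606] (array([ 0.001, -0.006,  0.001]), array([-0.0029, -0.0005,  0.0832]))
```

Emit:
move_arm:
  commands: "0.001 -0.006 0.001 -0.0024 -0.0005 0 0.04; 0.001 -0.006 0.001 -0.0024 -0.0005 0.02 0.04; 0.001 -0.006 0.001 -0.0024 -0.0005 0.04 0.04; 0.001 -0.006 0.001 -0.0024 -0.0005 0.05 0.04; 0.001 -0.006 0.001 -0.0024 -0.0005 0.06 0.04"

```text
t: 6.25
tcp_pos: [0.521, -0.0453, 0.0423]
orientation: [-180.0, 0.0, 168.8]
wrist_force: [-0.2, 0.8, -1.3]
gripper_width: 0.048
```

```bash
python3 - <<'E'
from h import *;from plant import bot;import pickle
s=bot.state();print(s['tcp_pos'],s['orientation'],s['wrist_force'],cmd(s,[.5207,-.0445,.0195],-11.1))
E
```

```text
[ 0.52102509 -0.04529513  0.04232348] [-1.79970708e+02  3.62769937e-02  1.68819062e+02] [-0.18491417  0.75412461 -1.3034665 ] (array([-0.001,  0.001, -0.001]), array([0.0005, 0.0007, 0.0228]))
```

Emit:
move_arm:
  commands: "0 0 -0.001 0.0005 0.0007 0.012 0.04; 0 0 -0.001 0.0005 0.0007 0.022 0.04; 0 0 -0.001 0.0005 0.0007 0.022 0.04; 0 0 -0.001 0.0005 0.0007 0.022 0.04"

```text
t: 6.75
tcp_pos: [0.5208, -0.0444, 0.0205]
orientation: [-180.0, 0.0, 168.9]
wrist_force: [-1.1, 0.5, -0.6]
gripper_width: 0.0478
```

Emit:
move_arm:
  commands: "0 0 0 0 0 0 0.075; 0 0 0 0 0 0 0.075; 0 0 0 0 0 0 0.075; 0 0 0 0 0 -0.03 0.075; 0 0 0 0 0 -0.08 0.075"

```text
t: 7.38
tcp_pos: [0.5188, -0.044, 0.0998]
orientation: [-180.0, -0.2, 168.9]
wrist_force: [0.2, -0.2, -0.6]
gripper_width: 0.0749
```

```bash
python3 - <<'E'
from h import *;from plant import bot;import pickle
s=bot.state();print(s['tcp_pos'],s['orientation'],s['joint_pos'],cmd(s,[.535,-.352,.2],-1.2))
E
```

```text
[ 0.51880099 -0.04403799  0.09976197] [-179.9740801    -0.21762095  168.88134403] [-1.18176992e+01  2.01232063e+01 -1.78391182e+01  5.22549640e+01
 -2.85730087e-02 -6.99038257e-01] (array([-0.   , -0.004, -0.173]), array([-0.0749, -0.2991, -0.1004]))
```

Emit:
move_arm:
  commands: "0 -0.004 -0.173 -0.075 -0.299 -0.1 0.085; 0 -0.004 -0.173 -0.075 -0.299 -0.1 0.085; 0 -0.004 -0.173 -0.075 -0.299 -0.1 0.085; 0 -0.004 -0.173 -0.075 -0.299 -0.1 0.085; 0 -0.004 -0.173 -0.075 -0.299 -0.1 0.085"

```text
t: 8.0
tcp_pos: [0.5345, -0.3421, 0.1967]
orientation: [-180.0, 0.0, 178.8]
wrist_force: [0.3, -0.1, 0.2]
gripper_width: 0.0849
```

Emit:
move_arm:
  commands: "0 0 0 0 -0.01 0 0.085; 0 0 0 0 -0.01 0 0.085"

```text
t: 8.25
tcp_pos: [0.5339, -0.3524, 0.1962]
orientation: [180.0, 0.0, 178.7]
wrist_force: [-0.4, 0.8, -0.2]
gripper_width: 0.0853
```

```bash
python3 - <<'E'
from snap import *
s,r=snap('w4',.014,(8,20,150),(30,120,255),(280,190))
print(s['tcp_pos'],s['orientation'],cmd(s,[r[0][0]/1000,r[0][1]/1000,.06],r[2]))
E
```

```text
w4 [ 540.4 -351.8] [136.2  50.3] -1.4
[ 0.53391912 -0.35239159  0.19619585] [1.79973043e+02 2.80125351e-02 1.78714823e+02] (array([0.   , 0.   , 0.002]), array([-0.0064,  0.0007,  0.1362]))
```

Emit:
move_arm:
  commands: "0 0 0.002 0.0005 0.0008 0.06 0.085; 0 0 0.002 0.0005 0.0008 0.12 0.085; 0 0 0.002 0.0005 0.0008 0.17 0.085; 0 0 0.002 0.0005 0.0008 0.191 0.085; 0 0 0.002 0.0005 0.0008 0.193 0.085"

```text
t: 8.93
tcp_pos: [0.5314, -0.3461, 0.0005]
orientation: [179.7, -0.3, 178.8]
wrist_force: [0.3, 0.3, -0.4]
gripper_width: 0.0848
```

```bash
python3 - <<'E'
from h import *;from plant import bot;import pickle
s=bot.state();print(s['tcp_pos'],s['orientation'],s['wrist_force'],cmd(s,[.5335,-.3515,.003],-1.4))
E
```

```text
[ 5.31417360e-01 -3.46096259e-01  5.24129363e-04] [179.68723222  -0.29266043 178.82335313] [ 0.27890533  0.31900775 -0.36804319] (array([ 0.005, -0.005,  0.004]), array([-0.0022, -0.0053, -0.0025]))
```

Emit:
move_arm:
  commands: "0.005 -0.005 0.003 -0.0022 -0.0053 -0.003 0.085; 0.005 -0.005 0.003 -0.0022 -0.0053 -0.003 0.085; 0.005 -0.005 0.003 -0.0022 -0.0053 -0.003 0.04; 0.005 -0.005 0.003 -0.0022 -0.0053 -0.003 0.04; 0.005 -0.005 0.003 -0.0022 -0.0053 -0.003 0.04"

```text
t: 9.55
tcp_pos: [0.5342, -0.3521, 0.0045]
orientation: [-180.0, 0.1, 178.6]
wrist_force: [0.4, -0.1, 4.3]
gripper_width: 0.0479
```

Emit:
move_arm:
  commands: "0 0 0 0 0 0 0.04; 0 0 0 0 0 0 0.04; 0 0 0 0 0 0 0.04"

```text
t: 9.93
tcp_pos: [0.5342, -0.3522, 0.0046]
orientation: [-180.0, 0.1, 178.6]
wrist_force: [-0.0, 0.5, 1.9]
gripper_width: 0.0478
```

Emit:
move_arm:
  commands: "0 0 0 0 0 -0.03 0.04; 0 0 0 0 0 -0.08 0.04; 0 0 0 0 0 -0.11 0.04; 0 0 0 0 0 -0.11 0.04"

```text
t: 10.42
tcp_pos: [0.5356, -0.3534, 0.1171]
orientation: [-179.8, 0.3, 178.6]
wrist_force: [0.1, -0.3, -0.9]
gripper_width: 0.0482
```

```bash
python3 - <<'E'
from snap import *
s,r=snap('w5',.127,(8,20,120),(30,120,255),(280,130))
print(s['tcp_pos'],s['orientation'],cmd(s,[.5207,-.0445,.11],-11.1))
d=pickle.load(open('w5.pkl','rb'))[1]
hsv=cv2.cvtColor(d['image'],cv2.COLOR_RGB2HSV);m=cv2.inRange(hsv,(8,20,120),(30,120,255));m=cv2.morphologyEx(m,cv2.MORPH_OPEN,np.ones((5,5)))
ys,xs=np.nonzero(m[:200]);y0=ys.min();print(y0,[ (r,xs[ys==r].min(),xs[ys==r].max()) for r in(y0+1,y0+20,y0+60)])
E
```

```text
w5 [ 520.5 -353.7] [118.6  49.8] -1.3
[ 0.53563209 -0.3533777   0.11711795] [-179.76898031    0.32144789  178.63986978] (array([-0.004,  0.006,  0.17 ]), array([0.0223, 0.3085, 0.0057]))
92 [(np.int64(93), np.int64(229), np.int64(345)), (np.int64(112), np.int64(228), np.int64(343)), (np.int64(152), np.int64(227), np.int64(342))]
```

Emit:
move_arm:
  commands: "-0.004 0.006 0.17 0.0223 0.3085 0 0.04; -0.004 0.006 0.17 0.0223 0.3085 0 0.04; -0.004 0.006 0.17 0.0223 0.3085 0 0.04; -0.004 0.006 0.17 0.0223 0.3085 0 0.04; -0.004 0.006 0.17 0.0223 0.3085 0 0.04"

```text
t: 11.1
tcp_pos: [0.5173, -0.0411, 0.1119]
orientation: [179.9, -0.4, 168.9]
wrist_force: [0.1, -0.5, -0.9]
gripper_width: 0.0479
```

```bash
python3 - <<'E'
from h import *;from plant import bot;import pickle
s=bot.state();print(s['tcp_pos'],s['orientation'],s['wrist_force'],cmd(s,[.5207,-.0445,.055],-11.1))
E
```

```text
[ 0.51726621 -0.04110079  0.11192456] [179.86083033  -0.42986912 168.89986129] [ 0.09661081 -0.47267603 -0.90186006] (array([ 0.002, -0.008, -0.   ]), array([-0.0045, -0.0028,  0.0569]))
```

Emit:
move_arm:
  commands: "0.002 -0.008 0 -0.0042 -0.003 0 0.04; 0.002 -0.008 0 -0.0042 -0.003 0.02 0.04; 0.002 -0.008 0 -0.0042 -0.003 0.04 0.04; 0.002 -0.008 0 -0.0042 -0.003 0.055 0.04; 0.002 -0.008 0 -0.0042 -0.003 0.057 0.04"

```text
t: 11.72
tcp_pos: [0.519, -0.045, 0.053]
orientation: [180.0, -0.2, 168.8]
wrist_force: [-0.6, -0.4, -0.5]
gripper_width: 0.0477
```

```bash
python3 - <<'E'
from h import *;from plant import bot;import pickle
s=bot.state();print(s['tcp_pos'],s['orientation'],s['wrist_force'],cmd(s,[.5207,-.0445,.0335],-11.1))
E
```

```text
[ 0.51902849 -0.04500661  0.05301966] [ 1.79983984e+02 -1.63265285e-01  1.68847367e+02] [-0.58338355 -0.4111811  -0.48006209] (array([ 0.   , -0.003, -0.001]), array([-0.0016,  0.0008,  0.0195]))
```

Emit:
move_arm:
  commands: "0 -0.003 -0.001 -0.0016 0.0008 0.005 0.04; 0 -0.003 -0.001 -0.0016 0.0008 0.0195 0.04; 0 -0.003 -0.001 -0.0016 0.0008 0.0195 0.04; 0 -0.003 -0.001 -0.0016 0.0008 0.0195 0.04"

```text
t: 12.22
tcp_pos: [0.5203, -0.0444, 0.0332]
orientation: [180.0, -0.0, 168.9]
wrist_force: [0.4, 0.6, -0.8]
gripper_width: 0.048
```

Emit:
move_arm:
  commands: "0 0 0 0 0 0 0.075; 0 0 0 0 0 0 0.075; 0 0 0 0 0 0 0.075; 0 0 0 0 0 -0.05 0.075; 0 0 0 0 0 -0.11 0.075"

```text
t: 12.85
tcp_pos: [0.519, -0.0442, 0.1433]
orientation: [180.0, -0.2, 168.9]
wrist_force: [0.8, 0.4, 0.3]
gripper_width: 0.0751
```

Emit:
move_arm:
  commands: "0 0 0 0.015 0 -0.05 0.085; 0 0 0 0.015 0 -0.05 0.085; 0 0 0 0.015 0 -0.05 0.085"

```text
t: 13.22
tcp_pos: [0.5044, -0.0413, 0.193]
orientation: [180.0, -0.2, 168.9]
wrist_force: [0.2, 0.6, 0.7]
gripper_width: 0.085
```

```bash
python3 - <<'E'
from snap import *
s,r=snap('w6',.042,(8,20,120),(30,120,255),(280,200))
print(s['tcp_pos'],s['orientation'],cmd(s,[.503,.3615,.2],-9.3))
d=pickle.load(open('w6.pkl','rb'))[1];cv2.imwrite('pics/w6c.png',cv2.resize(d['image'][20:420,120:440,::-1],None,fx=1.5,fy=1.5))
E
```

```text
w6 [520.7 -44.7] [147.8  51.1] -11.1
[ 0.50436499 -0.0413471   0.19295036] [179.98220398  -0.22613009 168.90455533] (array([ 0.   , -0.004, -0.031]), array([ 0.0789,  0.3951, -0.0066]))
```

View pics/w6c.png

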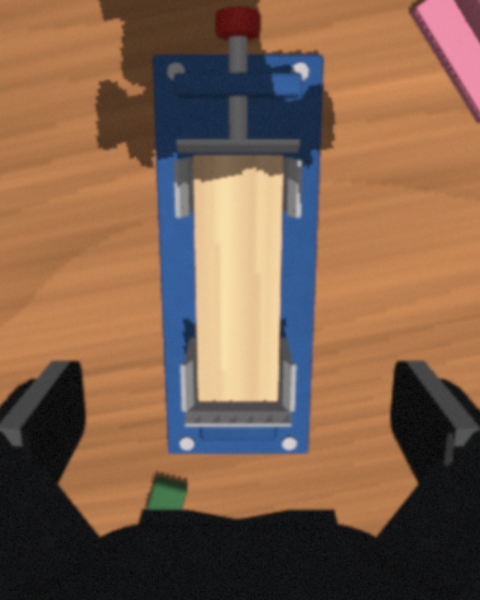

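Emit:
move_arm:
  commands: "0 -0.004 -0.031 0.042 0.21 0 0.085; 0 -0.004 -0.031 0.079 0.395 -0.006 0.085; 0 -0.004 -0.031 0.079 0.395 -0.006 0.085; 0 -0.004 -0.031 0.079 0.395 -0.006 0.085; 0 -0.004 -0.031 0.079 0.395 -0.006 0.085"

```text
t: 13.9
tcp_pos: [0.5016, 0.2727, 0.1949]
orientation: [-179.9, -0.3, 170.7]
wrist_force: [0.7, -0.2, 1.5]
gripper_width: 0.0849
```

Emit:
move_arm:
  commands: "0 0 0 0.0195 0.094 0 0.085; 0 0 0 0.0195 0.094 0 0.085; 0 0 0 0.0195 0.094 0 0.085"

```text
t: 14.28
tcp_pos: [0.496, 0.3705, 0.1918]
orientation: [-179.8, -0.5, 170.9]
wrist_force: [-0.1, -0.6, -0.5]
gripper_width: 0.0852
```

```bash
python3 - <<'E'
from snap import *
s,r=snap('w7',.023,(4,140,60),(11,255,255),(280,190))
print(s['tcp_pos'],s['orientation'],cmd(s,[r[0][0]/1000,r[0][1]/1000,.06],r[2]))
d=pickle.load(open('w7.pkl','rb'))[1];cv2.imwrite('pics/w7c.png',d['image'][:,:,::-1])
E
```

```text
w7 [496.5 363.4] [142.2  49.8] -9.9
[0.49602716 0.37054741 0.19181897] [-179.7670433    -0.46583462  170.90233558] (array([-0.004, -0.008,  0.014]), array([-0.0027, -0.0064,  0.1318]))
```

View pics/w7c.png

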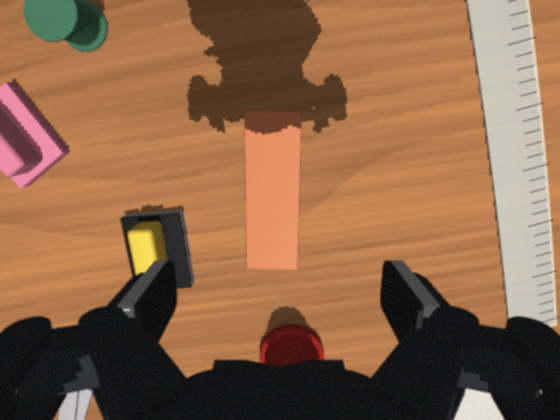

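```bash
python3 - <<'E'
from h import *;import pickle;from plant import bot
s,d=pickle.load(open('w7.pkl','rb'))
print(rect(ray(d,[[245,112],[301,112],[299,269],[247,269]],.023,s)))
t=pickle.load(open('top.pkl','rb'));print(ray(t,[[172,176]],.0))
s=bot.state();print(s['tcp_pos'],cmd(s,[.5,.3635,.05],-9.9))
E
```

```text
(array([500.6, 363.4]), array([148.2,  50.8]), -9.0)
[[0.66860892 0.33290423]]
[0.49637055 0.36895642 0.19225119] (array([-0.005, -0.008,  0.012]), array([-0.0056, -0.0041,  0.1422]))
```

Emit:
move_arm:
  commands: "-0.005 -0.008 0.008 -0.0054 -0.0046 0.03 0.085; -0.005 -0.008 0.008 -0.0054 -0.0046 0.09 0.085; -0.005 -0.008 0.008 -0.0054 -0.0046 0.13 0.085; -0.005 -0.008 0.008 -0.0054 -0.0046 0.14 0.085; -0.005 -0.008 0.008 -0.0054 -0.0046 0.14 0.085"

```text
t: 14.95
tcp_pos: [0.4998, 0.3621, 0.0521]
orientation: [-180.0, -0.0, 170.3]
wrist_force: [0.0, -0.6, 0.2]
gripper_width: 0.0846
```

```bash
python3 - <<'E'
from h import *;from plant import bot;import pickle
s=bot.state();print(s['tcp_pos'],s['orientation'],s['wrist_force'],cmd(s,[.501,.3634,.006],-9.6))
E
```

```text
[0.4997748  0.36205239 0.0521345 ] [-1.79967092e+02 -3.57062064e-02  1.70268259e+02] [ 0.02515307 -0.56834972  0.17446434] (array([-0.001, -0.001, -0.002]), array([-0.001 ,  0.0016,  0.0461]))
```

Emit:
move_arm:
  commands: "0 0 -0.002 -0.001 0.0016 0.03 0.085; 0 0 -0.002 -0.001 0.0016 0.046 0.085; 0 0 -0.002 -0.001 0.0016 0.046 0.085; 0 0 -0.002 -0.001 0.0016 0.046 0.04; 0 0 -0.002 -0.001 0.0016 0.046 0.04"

```text
t: 15.58
tcp_pos: [0.5019, 0.3639, 0.0074]
orientation: [180.0, 0.1, 170.4]
wrist_force: [-1.2, -2.1, 5.1]
gripper_width: 0.0508
```

Emit:
move_arm:
  commands: "0 0 0 0 0 0 0.04; 0 0 0 0 0 0 0.04; 0 0 0 0 0 0 0.04; 0 0 0 0 0 0 0.04"

```text
t: 16.08
tcp_pos: [0.502, 0.364, 0.0077]
orientation: [180.0, 0.1, 170.4]
wrist_force: [-0.6, 0.3, 2.3]
gripper_width: 0.0485
```

Emit:
move_arm:
  commands: "0 0 0 0 0 -0.02 0.04; 0 0 0 0 0 -0.06 0.04; 0 0 0 0 0 -0.1 0.04; 0 0 0 0 0 -0.115 0.04; 0 0 0 0 0 -0.115 0.04"

```text
t: 16.7
tcp_pos: [0.5022, 0.3641, 0.1228]
orientation: [179.9, 0.1, 170.4]
wrist_force: [-0.1, 0.2, -5.1]
gripper_width: 0.0483
```

```bash
python3 - <<'E'
from snap import *
s,r=snap('w8',.138,(4,140,60),(11,255,255),(280,150))
print(s['tcp_pos'],s['orientation'],s['wrist_force'],cmd(s,[.5207,-.0445,.11],-11.1))
d=pickle.load(open('w8.pkl','rb'))[1];cv2.imwrite('pics/w8c.png',d['image'][:,:,::-1])
E
```

```text
w8 [484.2 366.6] [115.8  49.3] -9.6
[0.50222701 0.36413095 0.12279438] [1.79920914e+02 1.30588072e-01 1.70386983e+02] [-0.1468762   0.22275022 -5.07320547] (array([0.001, 0.002, 0.026]), array([-0.0864, -0.3998,  0.0124]))
```

View pics/w8c.png

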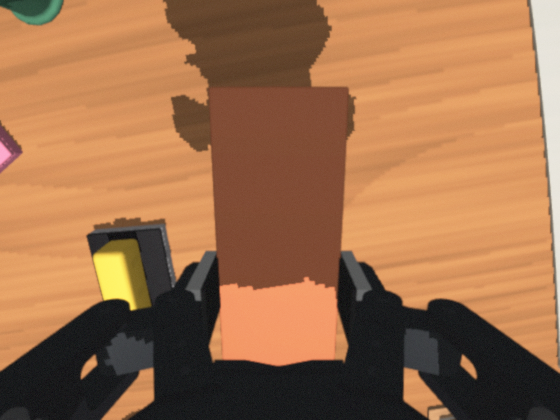

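```bash
python3 - <<'E'
from h import *;import pickle
s,d=pickle.load(open('w8.pkl','rb'));R=Ro.from_euler('xyz',s['orientation'],degrees=True)
for z in(.135,.141):
  q=ray(d,[[209,87],[348,87],[279,86.5]],z,s);print(R.inv().apply(np.c_[q,[z]*3]-s['tcp_pos']).round(4).tolist())
E
```

```text
[[0.0759, -0.0252, -0.0124], [0.0759, 0.0244, -0.0123], [0.076, -0.0003, -0.0124]]
[[0.0755, -0.0241, -0.0184], [0.0755, 0.0232, -0.0183], [0.0756, -0.0003, -0.0184]]
```

Emit:
move_arm:
  commands: "0 0 0.026 -0.0432 -0.2 0 0.04; 0 0 0.026 -0.0864 -0.3998 0 0.04; 0 0 0.026 -0.0864 -0.3998 0 0.04; 0 0 0.026 -0.0864 -0.3998 0 0.04; 0 0 0.026 -0.0864 -0.3998 0 0.04"

```text
t: 17.38
tcp_pos: [0.5136, 0.0498, 0.1195]
orientation: [-179.9, -0.2, 168.9]
wrist_force: [1.1, -0.9, -4.5]
gripper_width: 0.0484
```

Emit:
move_arm:
  commands: "0 0 0 -0.015 -0.075 0 0.04; 0 0 0 -0.0205 -0.093 0 0.04; 0 0 0 -0.0205 -0.093 0 0.04; 0 0 0 -0.0205 -0.093 0 0.04"

```text
t: 17.88
tcp_pos: [0.5144, -0.0447, 0.1178]
orientation: [-180.0, -0.4, 168.9]
wrist_force: [-0.6, -0.8, -3.3]
gripper_width: 0.0487
```

```bash
python3 - <<'E'
from h import *;from plant import bot;import pickle
s=bot.state();print(s['tcp_pos'],s['orientation'],s['wrist_force'],cmd(s,[.5207,-.0445,.07],-11.1))
E
```

```text
[ 0.51442021 -0.04471127  0.11783266] [-179.98575332   -0.39553013  168.90519003] [-0.62672451 -0.75774952 -3.28654294] (array([-0.   , -0.007,  0.   ]), array([-0.0065,  0.0014,  0.0478]))
```

Emit:
move_arm:
  commands: "0 -0.007 0 -0.0063 0.0014 0 0.04; 0 -0.007 0 -0.0063 0.0014 0.02 0.04; 0 -0.007 0 -0.0063 0.0014 0.04 0.04; 0 -0.007 0 -0.0063 0.0014 0.045 0.04; 0 -0.007 0 -0.0063 0.0014 0.045 0.04"

```text
t: 18.5
tcp_pos: [0.5205, -0.0438, 0.0726]
orientation: [-180.0, -0.0, 169.0]
wrist_force: [0.3, 0.1, -3.7]
gripper_width: 0.0484
```

```bash
python3 - <<'E'
from h import *;from plant import bot;import pickle
s=bot.state();print(s['tcp_pos'],s['orientation'],s['wrist_force'],cmd(s,[.5207,-.0445,.0505],-11.1))
E
```

```text
[ 0.52045977 -0.0437794   0.0726469 ] [-1.79989402e+02 -3.26825776e-02  1.68974694e+02] [ 0.34211755  0.07462425 -3.66018321] (array([-0.   , -0.001,  0.001]), array([-0.0004, -0.0007,  0.0221]))
```

Emit:
move_arm:
  commands: "0 -0.001 0.001 -0.0003 -0.0007 0.006 0.04; 0 -0.001 0.001 -0.0003 -0.0007 0.013 0.04; 0 -0.001 0.001 -0.0003 -0.0007 0.019 0.04; 0 -0.001 0.001 -0.0003 -0.0007 0.0222 0.04; 0 -0.001 0.001 -0.0003 -0.0007 0.0225 0.04"

```text
t: 19.12
tcp_pos: [0.5205, -0.0446, 0.05]
orientation: [-180.0, 0.0, 168.9]
wrist_force: [-0.1, -0.6, -4.7]
gripper_width: 0.0487
```

Emit:
move_arm:
  commands: "0 0 0 0 0 0 0.04; 0 0 0 0 0 0 0.04"

```text
t: 19.38
tcp_pos: [0.5206, -0.0446, 0.0501]
orientation: [-180.0, 0.0, 168.9]
wrist_force: [-0.1, 0.5, -4.2]
gripper_width: 0.0485
```

Emit:
move_arm:
  commands: "0 0 0 0 0 0.0008 0.04; 0 0 0 0 0 0.0012 0.04; 0 0 0 0 0 0.0012 0.04"

```text
t: 19.75
tcp_pos: [0.5207, -0.0446, 0.0497]
orientation: [-180.0, 0.1, 168.9]
wrist_force: [-2.9, 0.0, 4.8]
gripper_width: 0.0485
```

Emit:
move_arm:
  commands: "0 0 0 0 0 0 0.075; 0 0 0 0 0 0 0.075; 0 0 0 0 0 0 0.075; 0 0 0 0 0 -0.05 0.08; 0 0 0 0 0 -0.11 0.085"

```text
t: 20.38
tcp_pos: [0.5193, -0.0443, 0.1596]
orientation: [-180.0, -0.1, 168.9]
wrist_force: [1.9, -0.6, -0.0]
gripper_width: 0.085
```

Emit:
move_arm:
  commands: "0 0 0 0.015 0 -0.04 0.085; 0 0 0 0.015 0 -0.04 0.085; 0 0 0 0.015 0 -0.04 0.085"

```text
t: 20.75
tcp_pos: [0.5046, -0.0415, 0.199]
orientation: [-180.0, -0.2, 168.9]
wrist_force: [-0.6, -0.0, -0.5]
gripper_width: 0.0853
```

```bash
python3 - <<'E'
from snap import *
s,r=snap('w9',.065,(4,140,60),(11,255,255),(280,220))
print(s['tcp_pos'],s['orientation'],cmd(s,[.535,.235,.2],-4.5))
d=pickle.load(open('w9.pkl','rb'))[1];cv2.imwrite('pics/w9c.png',cv2.resize(d['image'][20:420,120:440,::-1],None,fx=1.5,fy=1.5))
E
```

```text
w9 [518.5 -44.7] [146.8  48.4] -11.1
[ 0.50461508 -0.04146034  0.19903195] [-1.79987361e+02 -1.57011626e-01  1.68902916e+02] (array([-0.   , -0.003, -0.115]), array([ 0.0234,  0.2771, -0.001 ]))
```

View pics/w9c.png

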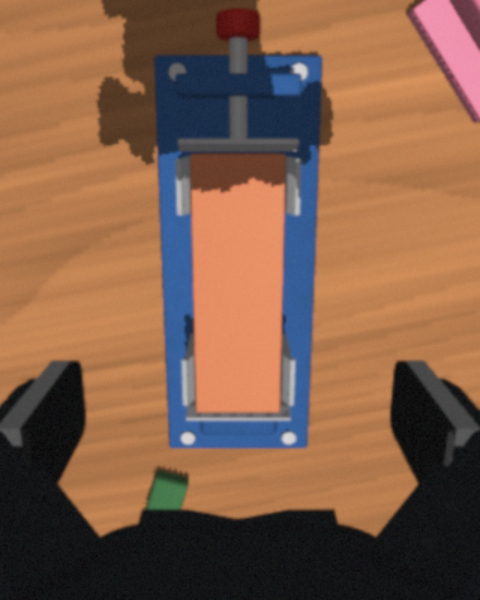

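Emit:
move_arm:
  commands: "0 0 -0.115 0.0234 0.277 0 0.085; 0 0 -0.115 0.0234 0.277 0 0.085; 0 0 -0.115 0.0234 0.277 0 0.085; 0 0 -0.115 0.0234 0.277 0 0.085; 0 0 -0.115 0.0234 0.277 0 0.085"

```text
t: 21.42
tcp_pos: [0.5334, 0.2379, 0.1959]
orientation: [-180.0, -0.4, 175.7]
wrist_force: [-0.4, -0.7, 0.0]
gripper_width: 0.085
```

Emit:
move_arm:
  commands: "0 0 0 0 0 0 0.085; 0 0 0 0 0 0 0.085"

```text
t: 21.68
tcp_pos: [0.5325, 0.2371, 0.1941]
orientation: [-179.9, -0.6, 175.7]
wrist_force: [1.0, -0.7, 0.6]
gripper_width: 0.0851
```

```bash
python3 - <<'E'
from snap import *
s,r=snap('w10',.044,(20,150,60),(34,255,255),(280,190))
print(s['tcp_pos'],s['orientation'],cmd(s,[r[0][0]/1000,r[0][1]/1000,.05],r[2]))
d=pickle.load(open('w10.pkl','rb'))[1];cv2.imwrite('pics/w10c.png',d['image'][60:360,130:430,::-1])
E
```

```text
w10 [540.8 237.7] [72.  23.5] -3.7
[0.53252475 0.23709136 0.19414768] [-179.87186887   -0.61150024  175.67391057] (array([-0.002, -0.011, -0.011]), array([-0.0097,  0.0016,  0.144 ]))
```

View pics/w10c.png

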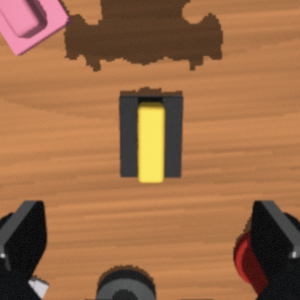

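Emit:
move_arm:
  commands: "-0.002 -0.011 -0.011 -0.009 0.0008 0.05 0.085; -0.002 -0.011 -0.011 -0.009 0.0008 0.1 0.085; -0.002 -0.011 -0.011 -0.009 0.0008 0.13 0.085; -0.002 -0.011 -0.011 -0.009 0.0008 0.13 0.085; -0.002 -0.011 -0.011 -0.009 0.0008 0.13 0.085"

```text
t: 22.35
tcp_pos: [0.5416, 0.236, 0.066]
orientation: [180.0, 0.2, 176.2]
wrist_force: [1.1, -0.2, 0.5]
gripper_width: 0.085
```

```bash
python3 - <<'E'
from h import *;from plant import bot;import pickle
s=bot.state();print(s['tcp_pos'],s['orientation'],s['wrist_force'],cmd(s,[.540,.2377,.018],-3.8))
E
```

```text
[0.54162836 0.2360329  0.06604107] [1.79957548e+02 1.64565595e-01 1.76172391e+02] [ 1.05254984 -0.19231629  0.5225729 ] (array([ 0.001,  0.003, -0.   ]), array([0.0019, 0.0015, 0.048 ]))
```

Emit:
move_arm:
  commands: "0 0.003 0 0.0019 0.0015 0.03 0.085; 0 0.003 0 0.0019 0.0015 0.046 0.085; 0 0.003 0 0.0019 0.0015 0.048 0.085; 0 0.003 0 0.0019 0.0015 0.048 0.085; 0 0.003 0 0.0019 0.0015 0.048 0.085"

```text
t: 22.98
tcp_pos: [0.5408, 0.238, 0.0191]
orientation: [179.9, 0.1, 176.2]
wrist_force: [-0.5, 0.2, 0.7]
gripper_width: 0.0851
```

Emit:
move_arm:
  commands: "0 0 0 0 0 0 0.015; 0 0 0 0 0 0 0.015; 0 0 0 0 0 0 0.015; 0 0 0 0 0 0 0.015; 0 0 0 0 0 0 0.015"

```text
t: 23.6
tcp_pos: [0.5411, 0.2381, 0.0193]
orientation: [179.9, 0.1, 176.2]
wrist_force: [0.1, -0.4, 1.3]
gripper_width: 0.023
```

Emit:
move_arm:
  commands: "0 0 0 0 0 0 0.015; 0 0 0 0 0 0 0.015; 0 0 0 0 0 0 0.015"

```text
t: 23.98
tcp_pos: [0.5411, 0.2381, 0.0193]
orientation: [179.9, 0.1, 176.2]
wrist_force: [-0.0, 0.4, 1.6]
gripper_width: 0.0225
```

```bash
python3 - <<'E'
from h import *;from plant import bot;import pickle
s=bot.state();print(s['tcp_pos'],s['orientation'],s['wrist_force'],s['ft_torque'],s['gripper_width'])
E
```

```text
[0.54108638 0.23809248 0.0193494 ] [1.79904139e+02 1.17299558e-01 1.76174488e+02] [-0.00582314  0.44113331  1.57777932] [ 0.00779229  0.05511229 -0.00811041] 0.022516371511379932
```

Emit:
move_arm:
  commands: "0 0 0 0 0 -0.03 0.015; 0 0 0 0 0 -0.08 0.015; 0 0 0 0 0 -0.105 0.015; 0 0 0 0 0 -0.105 0.015"

```text
t: 24.48
tcp_pos: [0.5422, 0.2384, 0.1259]
orientation: [179.8, 0.3, 176.2]
wrist_force: [0.1, -0.2, -3.1]
gripper_width: 0.0227
```

```bash
python3 - <<'E'
from h import *;from plant import bot;import pickle
s=bot.state();print(s['tcp_pos'],s['orientation'],s['wrist_force'],s['ft_torque'],s['gripper_width'],cmd(s,[.4887,-.0383,.12],-11.1))
E
```

```text
[0.54219584 0.23835702 0.12588304] [179.83243823   0.31205137 176.17835668] [ 0.13304133 -0.22779818 -3.09879986] [ 0.00342553 -0.09060317  0.05364781] 0.02271866447442402 (array([0.003, 0.005, 0.127]), array([ 0.035 , -0.2796,  0.0049]))
```

Emit:
move_arm:
  commands: "0.003 0.005 0.127 0.035 -0.28 0.005 0.015; 0.003 0.005 0.127 0.035 -0.28 0.005 0.015; 0.003 0.005 0.127 0.035 -0.28 0.005 0.015; 0.003 0.005 0.127 0.035 -0.28 0.005 0.015; 0.003 0.005 0.127 0.035 -0.28 0.005 0.015"

```text
t: 25.1
tcp_pos: [0.4858, -0.041, 0.1174]
orientation: [-180.0, -0.2, 168.7]
wrist_force: [0.5, 0.4, -1.9]
gripper_width: 0.023
```

Emit:
move_arm:
  commands: "0 0 0 0 0 0 0.015; 0 0 0 0 0 0 0.015"

```text
t: 25.35
tcp_pos: [0.4843, -0.0404, 0.1157]
orientation: [180.0, -0.5, 168.7]
wrist_force: [-0.9, 0.1, -1.7]
gripper_width: 0.0229
```

```bash
python3 - <<'E'
from h import *;from plant import bot;import pickle
s=bot.state();print(s['tcp_pos'],s['orientation'],s['wrist_force'],s['ft_torque'],s['gripper_width'],cmd(s,[.4887,-.0383,.09],-11.1))
E
```

```text
[ 0.48432256 -0.04041042  0.11571628] [179.98227554  -0.45122353 168.71488237] [-0.89526634  0.09789957 -1.70588947] [-0.00500703 -0.04222062  0.01321721] 0.022876203170016485 (array([ 0.   , -0.008, -0.003]), array([-0.0041,  0.0029,  0.0257]))
```

Emit:
move_arm:
  commands: "0 -0.008 -0.003 -0.0041 0.0029 0.01 0.015; 0 -0.008 -0.003 -0.0041 0.0029 0.022 0.015; 0 -0.008 -0.003 -0.0041 0.0029 0.0245 0.015; 0 -0.008 -0.003 -0.0041 0.0029 0.0245 0.015"

```text
t: 25.85
tcp_pos: [0.4884, -0.0379, 0.0908]
orientation: [180.0, -0.0, 168.9]
wrist_force: [-0.3, -0.0, -1.3]
gripper_width: 0.0229
```

```bash
python3 - <<'E'
from h import *;from plant import bot;import pickle
s=bot.state();print(s['tcp_pos'],s['orientation'],s['wrist_force'],s['ft_torque'],s['gripper_width'],cmd(s,[.4887,-.0383,.085],-11.1))
E
```

```text
[ 0.48840919 -0.03793557  0.09075093] [ 1.79980528e+02 -4.59497019e-02  1.68921890e+02] [-0.28828612 -0.00632546 -1.33674746] [ 0.03735458  0.01024207 -0.08368234] 0.022918751338370014 (array([ 0.   , -0.001,  0.   ]), array([-0.0004, -0.0003,  0.0058]))
```

Emit:
move_arm:
  commands: "0 0 0 0 0 0.0015 0.015; 0 0 0 0 0 0.0025 0.015"

```text
t: 26.1
tcp_pos: [0.4886, -0.038, 0.0884]
orientation: [180.0, -0.0, 168.9]
wrist_force: [-0.7, 0.3, -2.5]
gripper_width: 0.0228
```

Emit:
move_arm:
  commands: "0 0 0 0 0 0.001 0.015; 0 0 0 0 0 0.001 0.015"

```text
t: 26.35
tcp_pos: [0.4887, -0.038, 0.0875]
orientation: [180.0, -0.0, 168.9]
wrist_force: [0.3, -0.7, -2.0]
gripper_width: 0.0228
```

Emit:
move_arm:
  commands: "0 0 0 0 0 0.001 0.015; 0 0 0 0 0 0.001 0.015"

```text
t: 26.6
tcp_pos: [0.4886, -0.0381, 0.0864]
orientation: [180.0, -0.0, 168.9]
wrist_force: [0.1, 0.2, -2.7]
gripper_width: 0.0229
```

Emit:
move_arm:
  commands: "0 0 0 0 0 0.001 0.015; 0 0 0 0 0 0.001 0.015"

```text
t: 26.85
tcp_pos: [0.4885, -0.0381, 0.0853]
orientation: [180.0, -0.0, 168.9]
wrist_force: [0.7, -0.1, -2.9]
gripper_width: 0.0226
```

Emit:
move_arm:
  commands: "0 0 0 0 0 0.0008 0.015; 0 0 0 0 0 0.0008 0.015"

```text
t: 27.1
tcp_pos: [0.4884, -0.038, 0.0844]
orientation: [180.0, -0.0, 168.9]
wrist_force: [0.6, -0.9, -1.3]
gripper_width: 0.0232
```

Emit:
move_arm:
  commands: "0 0 0 0 0 0.0008 0.015; 0 0 0 0 0 0.0008 0.015"

```text
t: 27.35
tcp_pos: [0.4885, -0.038, 0.0836]
orientation: [180.0, -0.0, 168.9]
wrist_force: [0.3, 0.3, -1.5]
gripper_width: 0.0232
```

Emit:
move_arm:
  commands: "0 0 0 0 0 0.0008 0.015; 0 0 0 0 0 0.0008 0.015"

```text
t: 27.6
tcp_pos: [0.4886, -0.0381, 0.0835]
orientation: [180.0, 0.0, 168.9]
wrist_force: [-3.0, 0.1, 5.8]
gripper_width: 0.0226
```

Emit:
move_arm:
  commands: "0 0 0 0 0 0.0006 0.015; 0 0 0 0 0 0.0006 0.015"

```text
t: 27.85
tcp_pos: [0.4887, -0.0381, 0.0835]
orientation: [180.0, 0.0, 168.9]
wrist_force: [-3.1, 0.4, 6.5]
gripper_width: 0.0231
```

Emit:
move_arm:
  commands: "0 0 0 0 0 0.0006 0.015; 0 0 0 0 0 0.0006 0.015"

```text
t: 28.1
tcp_pos: [0.4888, -0.0381, 0.0835]
orientation: [180.0, 0.1, 168.9]
wrist_force: [-3.0, 0.1, 6.1]
gripper_width: 0.0232
```

Emit:
move_arm:
  commands: "0 0 0 -0.002 0 0.0007 0.015; 0 0 0 -0.004 0 0.0007 0.015; 0 0 0 -0.006 0 0.0007 0.015; 0 0 0 -0.008 0 0.0007 0.015"

```text
t: 28.6
tcp_pos: [0.4967, -0.0395, 0.0835]
orientation: [180.0, 0.1, 168.9]
wrist_force: [-4.3, 0.6, 7.2]
gripper_width: 0.0229
```

```bash
cat > p.py <<'E'
from h import *;from plant import bot
s=bot.state();a=np.radians(-11.1);u=np.array([np.cos(a),np.sin(a)]);q=s['tcp_pos'][:2]*1000-[520,-44.5]
print('lap x',round(q@u-1.1,1),'y',round(q@[-u[1],u[0]],1),s['tcp_pos'],s['orientation'],s['wrist_force'],s['ft_torque'])
E
python3 p.py
```

```text
lap x -24.9 y 0.4 [ 0.49669163 -0.03950223  0.0834933 ] [1.79974759e+02 7.82207580e-02 1.68924952e+02] [-4.2881323   0.57275077  7.17380919] [ 0.21454965  0.63962032 -0.03338292]
```

Emit:
move_arm:
  commands: "0 0 0 -0.002 0 0.0007 0.015; 0 0 0 -0.004 0 0.0007 0.015; 0 0 0 -0.006 0 0.0007 0.015; 0 0 0 -0.008 0 0.0007 0.015; 0 0 0 -0.01 0 0.0007 0.015"

```text
t: 29.22
tcp_pos: [0.5066, -0.0414, 0.0835]
orientation: [180.0, 0.1, 168.9]
wrist_force: [-3.1, 0.5, 6.8]
gripper_width: 0.0224
```

Emit:
move_arm:
  commands: "0 0 0 -0.002 0 0.0007 0.015; 0 0 0 -0.004 0 0.0007 0.015; 0 0 0 -0.006 0 0.0007 0.015; 0 0 0 -0.008 0 0.0007 0.015; 0 0 0 -0.01 0 0.0007 0.015"

```text
t: 29.85
tcp_pos: [0.5163, -0.0433, 0.0835]
orientation: [180.0, 0.1, 168.9]
wrist_force: [-2.9, 0.7, 7.4]
gripper_width: 0.023
```

```bash
python3 p.py
```

```text
lap x -4.9 y 0.5 [ 0.51633813 -0.04325411  0.0834999 ] [1.79966416e+02 1.07260397e-01 1.68927090e+02] [-2.8536527   0.65757624  7.35178314] [ 0.17729094  0.62481273 -0.0175457 ]
```

Emit:
move_arm:
  commands: "0 0 0 -0.002 0 0.0007 0.015; 0 0 0 -0.004 0 0.0007 0.015; 0 0 0 -0.006 0 0.0007 0.015; 0 0 0 -0.008 0 0.0007 0.015; 0 0 0 -0.01 0 0.0007 0.015"

```text
t: 30.48
tcp_pos: [0.5261, -0.0451, 0.0835]
orientation: [180.0, 0.1, 168.9]
wrist_force: [-3.3, 1.0, 7.0]
gripper_width: 0.0231
```

Emit:
move_arm:
  commands: "0 0 0 -0.002 0 0.0007 0.015; 0 0 0 -0.004 0 0.0007 0.015; 0 0 0 -0.006 0 0.0007 0.015; 0 0 0 -0.008 0 0.0007 0.015; 0 0 0 -0.01 0 0.0007 0.015"

```text
t: 31.1
tcp_pos: [0.5359, -0.047, 0.0835]
orientation: [180.0, 0.1, 168.9]
wrist_force: [-2.3, -0.1, 7.1]
gripper_width: 0.0231
```

```bash
python3 p.py
```

```text
lap x 15.0 y 0.7 [ 0.53588703 -0.04695285  0.08351371] [1.79957897e+02 1.26905832e-01 1.68932680e+02] [-2.28213986 -0.08579369  7.10883335] [ 0.18553994  0.73308844 -0.05295844]
```

Emit:
move_arm:
  commands: "0 0 0 -0.002 0 0.0007 0.015; 0 0 0 -0.004 0 0.0007 0.015; 0 0 0 -0.006 0 0.0007 0.015; 0 0 0 -0.008 0 0.0007 0.015; 0 0 0 -0.01 0 0.0007 0.015"

```text
t: 31.72
tcp_pos: [0.5456, -0.0488, 0.0835]
orientation: [180.0, 0.1, 168.9]
wrist_force: [-3.4, 1.1, 6.3]
gripper_width: 0.0227
```

Emit:
move_arm:
  commands: "0 0 0 -0.002 0 0.0007 0.015; 0 0 0 -0.004 0 0.0007 0.015; 0 0 0 -0.006 0 0.0007 0.015; 0 0 0 -0.008 0 0.0007 0.015; 0 0 0 -0.0085 0 0.0007 0.015"

```text
t: 32.35
tcp_pos: [0.554, -0.0504, 0.0835]
orientation: [180.0, 0.1, 168.9]
wrist_force: [-3.4, 0.9, 6.1]
gripper_width: 0.0227
```

```bash
python3 p.py
```

```text
lap x 33.4 y 0.8 [ 0.55397885 -0.05037919  0.08346709] [1.79953519e+02 1.40488569e-01 1.68939923e+02] [-3.41726518  0.89048423  6.06574944] [ 0.19462092  0.74619889 -0.04311399]
```

Emit:
move_arm:
  commands: "0 0 0 0 0 -0.01 0.015; 0 0 0 0 0 -0.04 0.015; 0 0 0 0 0 -0.045 0.015"

```text
t: 32.72
tcp_pos: [0.5558, -0.0508, 0.1305]
orientation: [180.0, 0.4, 168.9]
wrist_force: [0.0, -0.2, -3.2]
gripper_width: 0.0228
```

```bash
python3 - <<'E'
from h import *;from plant import bot
s=bot.state();print(s['tcp_pos'],cmd(s,[.541,.238,.115],-3.8))
E
```

```text
[ 0.55578805 -0.05079308  0.13048874] (array([ 0.   ,  0.007, -0.127]), array([0.07  , 0.2806, 0.0152]))
```

Emit:
move_arm:
  commands: "0 0.007 -0.127 0.07 0.2806 0.005 0.015; 0 0.007 -0.127 0.07 0.2806 0.005 0.015; 0 0.007 -0.127 0.07 0.2806 0.005 0.015; 0 0.007 -0.127 0.07 0.2806 0.015 0.015; 0 0.007 -0.127 0.07 0.2806 0.015 0.015"

```text
t: 33.35
tcp_pos: [0.5401, 0.2408, 0.1141]
orientation: [180.0, -0.0, 176.4]
wrist_force: [-0.5, -0.3, -2.9]
gripper_width: 0.0231
```

```bash
python3 - <<'E'
from h import *;from plant import bot
s=bot.state();print(s['tcp_pos'],cmd(s,[.541,.238,.03],-3.8))
E
```

```text
[0.54012471 0.24078478 0.11407406] (array([ 0.   , -0.001,  0.003]), array([-0.0011, -0.0028,  0.0841]))
```

Emit:
move_arm:
  commands: "0 0 0.003 -0.001 -0.0028 0.03 0.015; 0 0 0.003 -0.001 -0.0028 0.06 0.015; 0 0 0.003 -0.001 -0.0028 0.08 0.015; 0 0 0.003 -0.001 -0.0028 0.084 0.015; 0 0 0.003 -0.001 -0.0028 0.084 0.015"

```text
t: 33.98
tcp_pos: [0.5408, 0.2379, 0.0299]
orientation: [180.0, -0.1, 176.2]
wrist_force: [0.1, 0.5, -2.2]
gripper_width: 0.0231
```

```bash
python3 - <<'E'
from h import *;from plant import bot
s=bot.state();print(s['tcp_pos'],s['orientation'],cmd(s,[.541,.238,.0195],-3.8))
E
```

```text
[0.54084304 0.23792308 0.02992177] [ 1.79982468e+02 -6.24827449e-02  1.76177524e+02] (array([ 0.   , -0.001, -0.   ]), array([-0.0002,  0.0001,  0.0104]))
```

Emit:
move_arm:
  commands: "0 -0.001 0 0 0 0.005 0.015; 0 -0.001 0 0 0 0.009 0.015; 0 -0.001 0 0 0 0.0105 0.015; 0 -0.001 0 0 0 0.011 0.015; 0 -0.001 0 0 0 0.011 0.015"

```text
t: 34.6
tcp_pos: [0.541, 0.238, 0.0194]
orientation: [180.0, 0.0, 176.2]
wrist_force: [-1.7, -0.4, 1.5]
gripper_width: 0.0231
```

Emit:
move_arm:
  commands: "0 0 0 0 0 0 0.07; 0 0 0 0 0 0 0.07; 0 0 0 0 0 0 0.07; 0 0 0 0 0 0 0.07; 0 0 0 0 0 -0.02 0.07"

```text
t: 35.22
tcp_pos: [0.5394, 0.2374, 0.038]
orientation: [-179.9, -0.2, 176.2]
wrist_force: [1.0, -1.1, 0.0]
gripper_width: 0.0701
```

Emit:
move_arm:
  commands: "0 0 0 0 0 -0.05 0.07; 0 0 0 0 0 -0.11 0.07; 0 0 0 0 0 -0.17 0.07; 0 0 0 0 0 -0.18 0.07; 0 0 0 0.02 0 -0.18 0.07"

```text
t: 35.85
tcp_pos: [0.5216, 0.2391, 0.219]
orientation: [180.0, -0.0, 176.1]
wrist_force: [0.0, 0.3, 0.1]
gripper_width: 0.0701
```

```bash
python3 - <<'E'
from plant import bot,cams;import cv2,numpy as np
a=cams.snapshot('top')['image'];b=cams.snapshot('wrist')['image']
o=np.hstack([a[80:340,120:440],cv2.resize(b,(347,260))]);cv2.imwrite('pics/end.png',o[:,:,::-1]);print(bot.state()['t'])
E
```

```text
35.95
```

View pics/end.png

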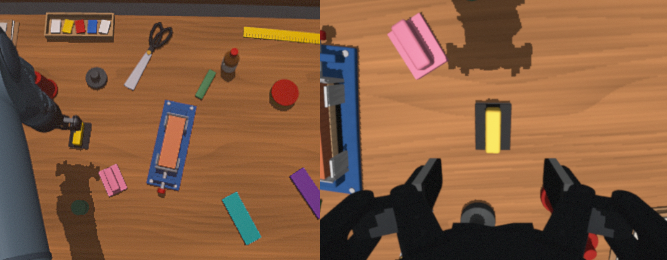

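```bash
python3 -c "
from plant import ticket;print(ticket.close_job())"
```

```text
the job is handed in; nothing more can be done
None
```

The job is handed in at about 36 s of the 72 s allowed. No verdict was reported.

- **Stack:** I laid the pad, then the plywood packing, then the stone in the holder's pocket. I lowered the stone until it touched before letting go. From above, the packing and stone measured within about 2 mm of the pocket's centre and 0.1° of its length.
- **Rubbing:** The lap met the stone with its face about 64 mm above the bench. I rubbed from x = −33 mm to +33 mm at about 16 mm/s and 0.8 mm or less off centre. At the end of each move the pressure worked out at about 9 to 10 N, allowing for the block's weight.
- **Finish:** I stood the lap back where it came from, steel face down. The last pictures show it upright, the stone still seated and the bystanders in view where they were. The arm covers the cone in the top view and only part of it shows in the wrist view; the arm kept clear of it. The gripper is open about 0.2 m above the bench and touches nothing.

**Disagreements:** The top and wrist cameras differed by 2 to 5 mm on the holder and packing. I used the wrist view from directly above, and nothing caught on the way into the pocket. Some automatic outlines were cut short by the gripper's shadow, so I took the packing's far end and the stone's corners from the pictures instead.

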